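# Hang the check load on the spring scale

### The arm

A 6-joint arm with a two-finger parallel gripper is mounted at the origin on the work surface; the furniture and walls round the work are solid. World frame = base frame: x ahead of the robot, y to its left, z up, the work surface at z = 0. Lengths are in m, angles in rad, forces in N, time in s.
With the tool pointing down it reaches from about 0.275 to 0.875 m from the base axis. Payload 12.5 kg.
Tool frame: the origin (TCP) lies at the very end of the fingers, on their centre line; the grasp point (between the pads) lies 19 mm behind it (bot.grasp_offset is the distance from the TCP to the grasp point, in m); z points along the fingers, y is the line along which they close (so a half turn about z gives the same grasp; the last joint's range is limited). The gripper opens to 85 mm and grips with 20 to 120 N. Pads are 22 mm wide; open, the fingers measure 114 mm over their backs; the gripper's body (76 mm by 85 mm) begins 54 mm behind the grasp point. The pads swing forward as they close: fully open they stand 13 mm farther back than shut.
Start: joints at [1.075, 0.351, 1.652, -0, 1.139, -0.085], TCP at [0.22, 0.504, 0.196] pointing down, gripper open.
Joint ranges: [-2.75, 2.75], [-0.79, 2.1], [0.01, 2.65], [-1.57, 4.71], [0.07, 3.14], [-2.87, 2.87]. Speed limits (rad/s): [2.22, 2.22, 2.79, 3.14, 3.14, 3.14].

### API

Orientations are given as a unit quaternion [w, x, y, z].
In Python, from rig import status, imaging, bot gives the robot as it stands.
- The arm moves only by the shell command python3 -m inch 'ROWS' [FORCE]. ROWS is JSON, a list of rows, each a list of 7 numbers: the shift along the world's x, y, z in m, then the turn, a rotation vector about the world's x, y, z in degrees, then the finger opening in m, from 0 to 0.0854. A call has exactly 8 rows; each row shifts and turns the commanded pose from where the row before left it; what a row does not reach is not made up. A row lasts 1/10 s, in which the tool goes at most 50 mm and 8.59 degrees, less where a joint would pass 70% of its speed; a pose out of reach is approached as far as the arm can. A call is refused whole if a number of a shift passes 0.05 or a number of a turn 8.59, either way. A call with a gripper value outside its range is refused whole. The fingers move at their own pace and stop on an object; FORCE is the grip in N (left out, the last holds). Time passes only in rows, so rows that do not move let the fingers close, or fill a call up. It gives the time, the measured TCP pose, the force, the opening and the grip force at its end, in the units of the state.
- status.read_state(): the state, without advancing time (a new reading comes with each control period).
- imaging.read_camera(name): name is "side" or "top" or "wrist"; returns (picture, depth): 420x560x3 uint8, red, green, blue; 420x560 float32, m along the optical axis (not along the pixel's ray), 0 where there is no reading.
- imaging.calibration(name): a dict with "fx", "fy", "cx", "cy" (pixels), "dist" ([k1, k2, p1, p2, k3] as OpenCV has them; the pictures are not rectified), "world_from_camera" (4x4, takes a point from camera to world coordinates); the wrist camera has in their place "T_tool_cam" (4x4, takes a point from camera to tool coordinates, whose origin is the TCP and whose axes are the flange's). Camera axes: x right, y up, looking along -z (the intrinsics and any distortion apply to the point x, -y, -z); pixel columns grow to the right and rows downward; lengths in m; the calibration is good to about 2 mm. A picture is of the moment at which its call begins: read the wrist's pose just before it. calibration takes no time and is no camera call.
- bot.sign_off(): hands the job in; it is judged then, once.
The state is a dict: "clock": time; "joint_pos": joint angles; "qd": joint speeds; "joint_torque": joint torques, N m; "position": TCP position; "orientation": TCP orientation; "force": force on the tool from outside, world axes, zero at the start; "moment": the same for the moment, N m; "opening": finger opening in m; "grasp_force": force on a finger pad.
Only numpy, scipy, OpenCV 4.12 (cv2) and the standard library are available. Lean on these libraries where they do the work, as an engineer would, in place of code of your own. Each camera call takes 0.05 s, during which the arm holds its last target. There are 200 camera calls.

### The job

Check the spring scale with its check load: pull up the plunger knob on the scale's hook guard, slide the guard fully back until the plunger drops in again, and let go. Then stand the fallen check load upright on the bench and let go of it; take it again by its grip, hang its crossbar on the scale hook and lower it gently, so that the spring takes the weight without a jerk, then release it and leave it hanging still with the pointer settled.

Things in the scene. Friction and masses are not known exactly. Their poses are not given: they have to be found in the camera images.
- load: Check load, 0.44 to 0.66 kg: dark cast block 80 (x) x 120 (y) x 50 (z) mm with a bail of 8 mm rod in its yz plane (legs at y = +-50 mm), 184 mm high in all. Origin: centre of the block's underside; z runs up along the bail. It starts lying on its +x face: x points down, origin 40 mm above the bench, z level and roughly away from the robot.
- grip (a point): Centre of the load's black round grip, a bar 18 mm in diameter, 46 mm long over its rounded ends, along the load's y, 175 mm above its underside, on two 7 mm stems (y = +-11 mm) that stand on the crossbar. Held by its two rounded ends it lets the load swing about y like a pendulum. Axes as the load's.
- crossbar (a point): Middle of the load's crossbar, an 8 mm rod along the load's y, 68 mm long, 120 mm above the load's underside and 55 mm below the grip; the hook goes under its middle. Axes as the load's.
- hook_seat (a point): Where the crossbar's middle rests in the V-shaped dip of the scale hook (a loop of 8 mm rod, 20 mm wide), 200 mm above the bench when empty; moves with the hook. Axes are the scale's: the hook points along -x, out of the scale towards the robot; the crossbar has to lie along y. The upturned tip is 30 mm from here in -x and its top 22 mm higher: pass the crossbar's middle over it at least 27 mm above the seat, then lower.
- scale: Hanging spring scale, fixed to the bench; position varies. Origin on the bench under the front face of its column (44 x 60 mm, 236 mm high); the hook seat is 110 mm before this face (-x). On the column a grey deck, 180 x 100 mm, begins 30 mm before the face, top 244 mm, rails to 260 mm. A white graduated plate, 46 mm wide, stands beside the column, centre y = -64 mm.
- hook (a joint): Sinking of the sprung hook and its pointer, m: 0 empty (upper stop), 0.06 lower stop. It sinks about 5.6 mm per newton, 24 to 36 mm under the check load, and moves with little damping.
- knob (a point): Middle of the black plunger knob on the hook guard: round, vertical axis, 29 mm in diameter and 29 mm high, this point 13 mm below its top. Axes as the scale's. Moves with guard and plunger. The guard is an aluminium plate 195 x 78 mm, upper face 252 mm above the bench; shut, its underside is 46 mm above the hook seat.
- plunger (a joint): Lift of the plunger knob, m: 0 down, its pin in a hole of the deck; 0.014 fully pulled up. The spring pulls it down with 3.5 to 7 N. The pin is free of the hole from about 0.009; between the two holes it rides on the deck if let go.
- guard (a joint): Travel of the hook guard, m: 0 shut over the hook; 0.14 fully back (along the scale's +x, away from the robot), where from about 0.137 the pin drops in the second hole. It slides with 1 to 2 N and stays where it is left.

How it is judged:
On the way, in this order (a step that is already met when the one before it is completed fails the run):
1. the plunger knob is pulled up while the guard is still shut (value of joint plunger above 0.008 m and value of joint guard below 0.02 m), for 0.02 s.
2. the guard is fully back, the plunger down in its second hole, and the hand off it (value of joint guard above 0.132 m and value of joint plunger below 0.003 m and contact force between the fingers and plunger below 0.05 N), for 0.2 s.
3. the load stands upright on the bench, at rest and let go (angle between load's own z axis and vertical below 0.06 rad and height (world z) of load below 0.008 m and height (world z) of grip above 0.16 m and linear speed of load below 0.02 m/s and contact force between the fingers and load below 0.05 N), for 0.2 s.
4. the load hangs by its crossbar on the hook, let go, and the spring carries it (distance between crossbar and hook_seat below 0.018 m and value of joint hook between 0.016 and 0.052 m and contact force between the fingers and load below 0.05 N), for 0.2 s.
At the end, for the whole second after the job is handed in: The load hangs let go on the hook, the middle of its crossbar within 18 mm of the hook seat, within 0.15 rad of upright, slower than 30 mm/s; the hook has sunk 16 to 52 mm and stands still (15 mm/s); the guard is fully back (over 132 mm) with the plunger down (under 3 mm) (all of step 4 and value of joint guard above 0.132 m and value of joint plunger below 0.003 m and angle between load's own z axis and vertical below 0.15 rad and linear speed of load below 0.03 m/s and velocity of joint hook between -0.015 and 0.015 m/s); the robot touches nothing.
It fails at once if the load is dropped or jerked on the spring: the hook sinks faster than 0.25 m/s (velocity of joint hook above 0.25 m/s).
It fails at once if the hook springs up faster than 0.25 m/s (velocity of joint hook below -0.25 m/s).
It also fails if it takes over 72 s, if anything falls off the work surface, if the arm or the gripper's body presses on something with over 40 N, if the wrist force passes 120 N, or if a joint passes its speed limit or range.

## Working session

There is one attempt and no reset: what is moved stays moved. The work goes in short steps, Python scripts to look and compute and a shell command to move; the robot and the scene stay as the last step left them, time stands still between calls to the robot, and variables do not carry over. Pictures are saved under pics/ and viewed, at most 10 in all, crops included, and the job is handed in when it is done.

```bash
mkdir -p pics && ls
cat > h.py <<'E'
import numpy as np, cv2
from rig import status, imaging, bot
from scipy.spatial.transform import Rotation as R
def pose():
    s=status.read_state(); T=np.eye(4); q=s["orientation"]
    T[:3,:3]=R.from_quat([q[1],q[2],q[3],q[0]]).as_matrix(); T[:3,3]=s["position"]; return T
def cam(name):
    T=pose(); img,d=imaging.read_camera(name); c=imaging.calibration(name)
    W=c["world_from_camera"] if name!="wrist" else T@np.array(c["T_tool_cam"])
    return img,d,c,np.array(W)
def world(img,d,c,W):
    "HxWx3 map of world points from depth"
    h,w=d.shape; u,v=np.meshgrid(np.arange(w),np.arange(h))
    K=np.array([[c["fx"],0,c["cx"]],[0,c["fy"],c["cy"]],[0,0,1]])
    p=cv2.undistortPoints(np.stack([u,v],-1).reshape(-1,1,2).astype(np.float64),K,np.array(c["dist"])).reshape(h,w,2)
    P=np.stack([p[...,0]*d,-p[...,1]*d,-d],-1)@W[:3,:3].T+W[:3,3]; P[d==0]=np.nan; return P
E
python3 - <<'E'
from h import *
s=status.read_state(); print(s)
o=[]
for n in("top","side"):
    i,d,c,W=cam(n); o.append(cv2.resize(i,(400,300)) if 0 else i); np.savez(f"{n}.npz",P=world(i,d,c,W),i=i); print(n,W.round(3).tolist(),c["fx"],c["dist"])
    cv2.imwrite(f"pics/{n}0.png",i[...,::-1])
E
```

```text
pics
{'clock': 0.0, 'joint_pos': array([ 1.07538573e+00,  3.51258832e-01,  1.65241363e+00, -1.22387186e-05,
        1.13906574e+00, -8.45820084e-02]), 'qd': array([-6.72622315e-04,  1.90411241e-04, -2.31104715e-03, -7.46508881e-04,
       -5.63021459e-04,  1.35645063e-05]), 'joint_torque': array([ 9.92203968e-05, -5.06105590e+01, -2.91405880e+01, -1.03903874e-04,
        4.50739724e-03,  4.25743076e-05]), 'position': array([0.21945285, 0.50393154, 0.19545004]), 'orientation': array([-1.58459245e-04,  2.03970219e-01,  9.78976926e-01, -5.50445501e-04]), 'force': array([ 0.05857635,  0.54157219, -1.2051205 ]), 'moment': array([-0.00844197,  0.03407455, -0.01421545]), 'grasp_force': 0.0, 'opening': 0.08537007014077928}
top [[-0.024, 0.96, -0.28, 0.314], [-1.0, -0.022, 0.012, 0.166], [0.005, 0.28, 0.96, 0.993], [0.0, 0.0, 0.0, 1.0]] 428.9649584291881 [-0.11888449  0.          0.          0.          0.        ]
side [[-0.998, -0.054, 0.044, 0.577], [0.068, -0.594, 0.802, 0.872], [-0.017, 0.803, 0.596, 0.733], [0.0, 0.0, 0.0, 1.0]] 532.3155982078172 [0.00294391 0.         0.         0.         0.        ]
```

View pics/top0.png

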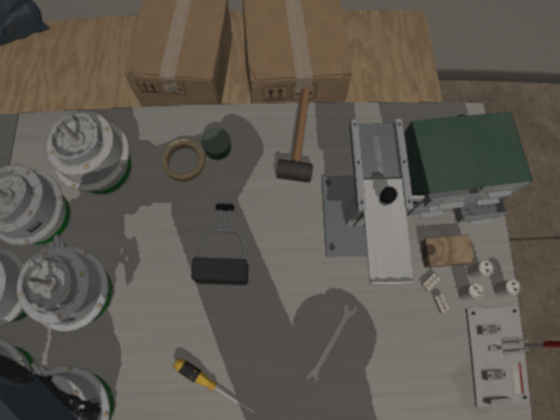

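View pics/side0.png

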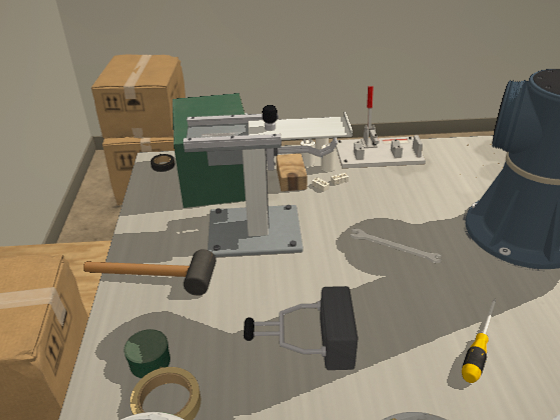

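The top view shows the knob at (389,195), the guard plate running from (388,180) to (392,280), the load's grip at (225,207) and its block at (220,271). The side view shows the knob at (270,113), the grip at (249,329) and the block at (338,328).

Run:
```python
from h import *
for n,boxes in (("top",dict(knob=(375,180,403,210),grip=(212,198,240,216),block=(188,252,252,288),plate=(362,205,416,286))),("side",dict(knob=(258,100,282,130),grip=(240,312,258,345),block=(315,285,360,370)))):
    z=np.load(n+".npz");P=z["P"];i=z["i"].astype(int)
    for k,(a,b,c,d) in boxes.items():
        p=P[b:d,a:c];g=i[b:d,a:c].sum(2)
        m=(g>380) if k=="plate" else (g<110)
        m&=p[...,2]>{"knob":.24,"plate":.235}.get(k,.01)
        q=p[m];q=q[np.isfinite(q).all(1)]
        if k=="plate":
            q=q[abs(q[:,2]-np.median(q[:,2]))<.006]
        print(n,k,len(q),"lo",np.percentile(q,2,axis=0).round(4),"med",np.median(q,axis=0).round(4),"hi",np.percentile(q,98,axis=0).round(4))
        if k in("plate","block","grip"):
            print("  rect",cv2.minAreaRect((q[:,:2]*1000).astype(np.float32)))
```

```text
top knob 189 lo [ 0.5322 -0.0555  0.2771] med [ 0.5419 -0.0433  0.2958] hi [ 0.5539 -0.0344  0.2986]
top grip 98 lo [0.5966 0.2444 0.0439] med [0.6018 0.2638 0.0484] hi [0.6089 0.2834 0.0518]
  rect ((602.8048706054688, 263.954345703125), (40.001243591308594, 13.460122108459473), 86.22259521484375)
top block 220 lo [0.4258 0.2137 0.025 ] med [0.4307 0.2642 0.0704] hi [0.4605 0.3234 0.0821]
  rect ((449.7333679199219, 270.1033020019531), (116.41329193115234, 45.96035385131836), 88.44359588623047)
top plate 2956 lo [ 0.4081 -0.0839  0.2501] med [ 0.4696 -0.0478  0.2526] hi [ 0.5343 -0.0123  0.2552]
  rect ((466.0352478027344, -48.41771697998047), (144.1174774169922, 76.44087219238281), 0.29160505533218384)
side knob 219 lo [ 0.5328 -0.0552  0.2723] med [ 0.5456 -0.0376  0.2891] hi [ 0.5572 -0.032   0.2977]
side grip 193 lo [0.5952 0.2489 0.0401] med [0.6028 0.2718 0.0477] hi [0.6105 0.2866 0.0518]
  rect ((602.8245239257812, 266.6976013183594), (42.755916595458984, 15.472518920898438), 88.49943542480469)
side block 1 lo [0.48   0.2815 0.0277] med [0.48   0.2815 0.0277] hi [0.48   0.2815 0.0277]
  rect ((479.9615173339844, 281.4922790527344), (0.0, 0.0), 0.0)
```

Run:
```python
from h import *
z=np.load("top.npz");P=z["P"];i=z["i"].astype(int)
q=P[125:180,425:515].reshape(-1,3);print("green",np.nanpercentile(q,[1,50,99],axis=0).round(3))
q=P[120:175,350:415].reshape(-1,3);q=q[q[:,2]>.22];print("deck",np.nanpercentile(q,[1,50,99],axis=0).round(3))
q=P[180:256,322:362].reshape(-1,3);q=q[q[:,2]<.03];print("base",np.nanpercentile(q,[1,50,99],axis=0).round(3))
z=np.load("side.npz");P=z["P"];
q=P[150:235,250:266].reshape(-1,3);print("col",np.nanpercentile(q,[2,50,98],axis=0).round(3))
for v in(170,190,210):print("colrow",[P[v,u].round(3).tolist() for u in range(240,280,3)])
q=P[140:160,290:335].reshape(-1,3);q=q[(q[:,2]>.15)];print("hook",np.nanpercentile(q,[1,50,99],axis=0).round(3))
```

```text
green [[ 0.615 -0.381  0.167]
 [ 0.677 -0.272  0.171]
 [ 0.741 -0.171  0.174]]
deck [[ 0.597 -0.097  0.242]
 [ 0.65  -0.05   0.246]
 [ 0.706  0.002  0.263]]
base [[ 0.49  -0.053 -0.001]
 [ 0.564 -0.002  0.012]
 [ 0.674  0.036  0.022]]
col [[ 0.559 -0.022  0.021]
 [ 0.575 -0.018  0.126]
 [ 0.593 -0.015  0.22 ]]
colrow [[0.612, -0.171, 0.085], [0.605, -0.169, 0.086], [0.595, -0.019, 0.179], [0.589, -0.016, 0.18], [0.584, -0.018, 0.179], [0.578, -0.022, 0.176], [0.572, -0.017, 0.179], [0.566, -0.02, 0.177], [0.56, -0.018, 0.177], [0.547, -0.298, 0.002], [0.548, -0.024, 0.173], [0.531, -0.3, -0.0], [0.523, -0.301, -0.001], [0.519, -0.232, 0.042]]
colrow [[0.615, -0.165, 0.034], [0.608, -0.171, 0.029], [0.598, -0.018, 0.132], [0.592, -0.017, 0.133], [0.586, -0.022, 0.129], [0.58, -0.019, 0.13], [0.574, -0.016, 0.132], [0.568, -0.02, 0.129], [0.562, -0.019, 0.129], [0.555, -0.035, 0.118], [0.544, -0.204, 0.003], [0.536, -0.208, -0.0], [0.529, -0.206, 0.001], [0.522, -0.204, 0.002]]
colrow [[0.617, -0.115, 0.012], [0.61, -0.113, 0.013], [0.603, -0.111, 0.015], [0.594, -0.017, 0.083], [0.588, -0.019, 0.081], [0.582, -0.021, 0.079], [0.576, -0.016, 0.082], [0.57, -0.021, 0.078], [0.564, -0.016, 0.081], [0.557, -0.018, 0.079], [0.548, -0.106, 0.014], [0.542, -0.108, 0.012], [0.535, -0.108, 0.012], [0.528, -0.109, 0.011]]
hook [[ 0.42  -0.056  0.191]
 [ 0.459 -0.042  0.203]
 [ 0.506 -0.035  0.217]]
```

```bash
python3 -m inch '[[0.015,-0.03,0.03,0,0,3,0.085],[0.02,-0.037,0.02,0,0,3,0.085],[0.02,-0.037,0.02,0,0,3,0.085],[0.02,-0.037,0.02,0,0,3,0.085],[0.02,-0.037,0.02,0,0,3,0.085],[0.02,-0.037,0.02,0,0,3,0.085],[0.02,-0.037,0.005,0,0,3,0.085],[0.02,-0.037,0,0,0,2.6,0.085]]' 60 && python3 -m inch '[[0.022,-0.035,0,0,0,0,0.085],[0.022,-0.035,0,0,0,0,0.085],[0.022,-0.035,0,0,0,0,0.085],[0.022,-0.035,0,0,0,0,0.085],[0.022,-0.034,0,0,0,0,0.085],[0.022,-0.034,0,0,0,0,0.085],[0.022,-0.034,0,0,0,0,0.085],[0.016,-0.020,0,0,0,0,0.085]]'
```

```text
clock: 0.9
position: [0.3753, 0.2138, 0.3319]
orientation: [0.001, -0.002, 1.0, 0.0]
force: [-0.1, 0.6, -0.6]
opening: 0.085
grasp_force: 0.0
clock: 1.7
position: [0.5453, -0.0491, 0.3304]
orientation: [-0.0, 0.0, 1.0, -0.0]
force: [-0.7, 0.9, 0.5]
opening: 0.0849
grasp_force: 0.0
```

Run:
```python
from h import *
print(pose().round(4).tolist(), status.read_state()["clock"])
i,d,c,W=cam("wrist");cv2.imwrite("pics/w1.png",i[...,::-1])
P=world(i,d,c,W);g=i.astype(int).sum(2)
m=(g<120)&(P[...,2]>.262)&(P[...,2]<.31)&(abs(P[...,0]-.544)<.03)&(abs(P[...,1]+.047)<.03)
q=P[m];print(len(q),np.percentile(q,[2,50,98],axis=0).round(4))
```

```text
[[-1.0, 0.0004, -0.0009, 0.5453], [0.0004, 1.0, -0.0002, -0.0491], [0.0009, -0.0002, -1.0, 0.3304], [0.0, 0.0, 0.0, 1.0]] 1.7
1049 [[ 0.531  -0.0597  0.2808]
 [ 0.5412 -0.0485  0.2962]
 [ 0.5546 -0.037   0.2979]]
```

View pics/w1.png

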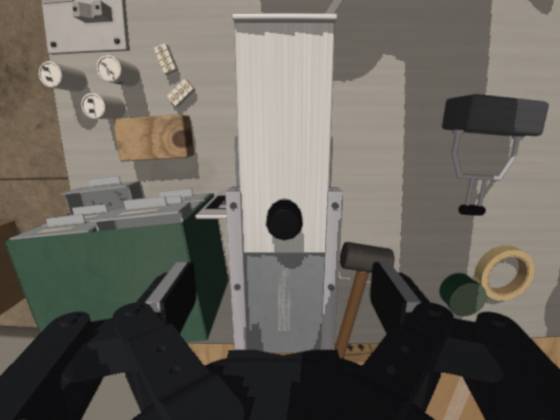

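The wrist view shows the knob at pixel (284,219), with free space around it. Its measured centre is (0.543, -0.048), which agrees with the plate's midline.

```bash
python3 -m inch '[[-0.002,0.001,-0.02,0,0,0,0.085],[0,0,-0.02,0,0,0,0.085],[0,0,-0.016,0,0,0,0.085],[0,0,-0.008,0,0,0,0.06],[0,0,0,0,0,0,0.02],[0,0,0,0,0,0,0.02],[0,0,0,0,0,0,0.02],[0,0,0,0,0,0,0.02]]' 60
```

```text
clock: 2.55
position: [0.5429, -0.0458, 0.2677]
orientation: [0.001, -0.001, 1.0, -0.0]
force: [-0.8, -0.2, -0.0]
opening: 0.0199
grasp_force: 0.0
```

Run:
```python
from h import *
i,d,c,W=cam("side");cv2.imwrite("pics/s1.png",cv2.resize(i[60:200,180:380,::-1],(800,560),interpolation=cv2.INTER_CUBIC))
s=status.read_state();print(s["opening"],s["grasp_force"],s["force"],s["position"])
```

```text
0.02014569833037122 0.0 [-0.38720196  0.82348607  0.08307182] [ 0.5428163  -0.04577639  0.267545  ]
```

View pics/s1.png

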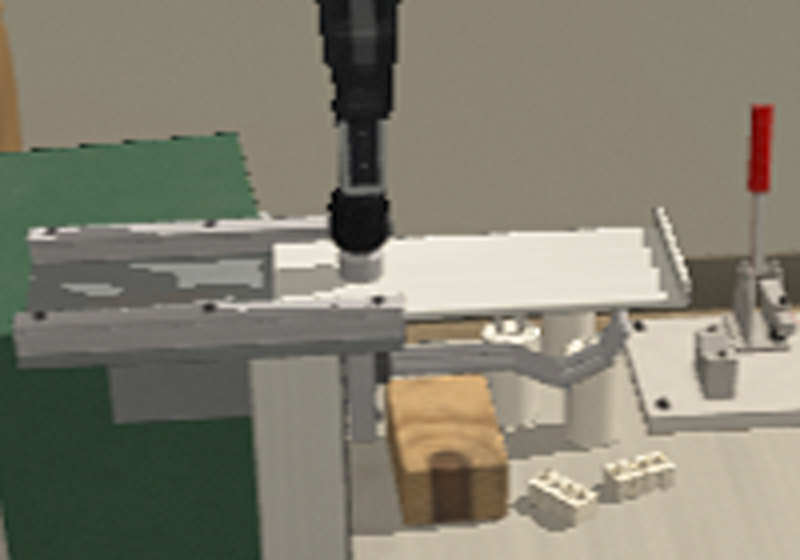

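Run:
```python
from h import *
i,d,c,W=cam("side");V=np.linalg.inv(W)
for p in [(.543,-.0358,.2675),(.543,-.0358,.286),(.543,-.0358,.30),(.543,-.048,.298),(.543,-.048,.269)]:
    q=V@np.r_[p,1];u=c["fx"]*q[0]/-q[2]+c["cx"];v=c["fy"]*-q[1]/-q[2]+c["cy"];print(p,((u-180)*4,(v-60)*4))
P=world(i,d,c,W)
for v in range(75,126,3): print(v,(v-60)*4,P[v,270].round(3),i[v,270])
```

```text
(0.543, -0.0358, 0.2675) (np.float64(363.59306557276204), np.float64(256.13489566316196))
(0.543, -0.0358, 0.286) (np.float64(362.483705975691), np.float64(220.47820361531757))
(0.543, -0.0358, 0.3) (np.float64(361.6277336271676), np.float64(192.9658059100471))
(0.543, -0.048, 0.298) (np.float64(360.4099715325085), np.float64(185.52643123418272))
(0.543, -0.048, 0.269) (np.float64(362.16902137829334), np.float64(241.5261648383858))
75 60 [0.544 0.013 0.384] [50 50 50]
78 72 [0.544 0.006 0.376] [30 30 32]
81 84 [0.544 0.006 0.371] [28 27 27]
84 96 [ 0.543 -0.009  0.359] [35 35 37]
87 108 [ 0.544 -0.004  0.356] [30 31 33]
90 120 [ 0.543 -0.022  0.342] [24 22 23]
93 132 [ 0.543 -0.027  0.334] [53 52 51]
96 144 [ 0.544 -0.019  0.332] [32 32 33]
99 156 [ 0.544 -0.02   0.326] [28 30 31]
102 168 [ 0.544 -0.024  0.318] [29 31 31]
105 180 [ 0.544 -0.026  0.311] [27 25 27]
108 192 [ 0.544 -0.031  0.303] [90 90 87]
111 204 [ 0.544 -0.035  0.295] [22 20 20]
114 216 [ 0.544 -0.036  0.288] [20 21 21]
117 228 [ 0.544 -0.036  0.282] [21 18 18]
120 240 [ 0.545 -0.033  0.277] [18 16 17]
123 252 [ 0.545 -0.037  0.269] [74 71 69]
```

Run:
```python
from h import *
i,d,c,W=cam("wrist");cv2.imwrite("pics/w2.png",i[...,::-1])
T=pose();P=world(i,d,c,W);L=(P-T[:3,3])@T[:3,:3]
m=(abs(L[...,0])<.03)&(abs(L[...,1])<.06)&(L[...,2]>-.06)
for y0 in np.arange(-.05,.05,.01):
    k=m&(L[...,1]>=y0)&(L[...,1]<y0+.01);q=L[k]
    if len(q): print(round(y0,3),len(q),np.percentile(q[:,2],[2,50,98]).round(3),np.percentile(q[:,0],[2,98]).round(3))
print(np.array(c["T_tool_cam"]).round(3).tolist())
```

```text
-0.05 1222 [0.005 0.007 0.024] [-0.029  0.022]
-0.04 1126 [0.009 0.015 0.016] [-0.026  0.029]
-0.03 1102 [-0.058  0.015  0.016] [-0.017  0.029]
-0.02 1364 [-0.059 -0.007  0.016] [-0.008  0.029]
-0.01 1573 [-0.03  -0.025  0.016] [-0.013  0.029]
0.0 1585 [-0.057 -0.024  0.016] [-0.011  0.029]
0.01 1201 [-0.059  0.015  0.016] [-0.011  0.029]
0.02 1078 [-0.057  0.015  0.016] [-0.018  0.029]
0.03 1190 [0.006 0.014 0.022] [-0.027  0.028]
0.04 743 [0.005 0.007 0.025] [-0.029  0.016]
[[-0.001, 0.961, 0.276, 0.07], [1.0, 0.001, -0.0, -0.0], [-0.001, 0.276, -0.961, -0.178], [0.0, 0.0, 0.0, 1.0]]
```

View pics/w2.png

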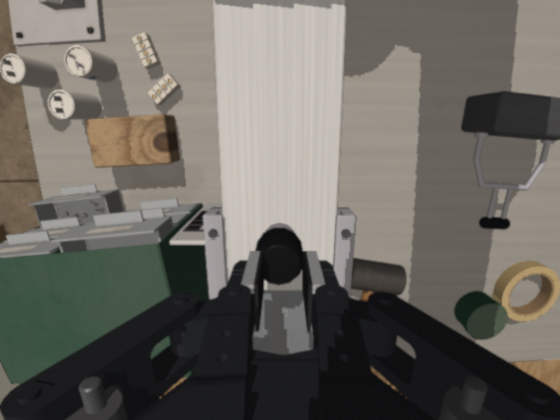

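Run:
```python
from h import *
i,d,c,W=cam("wrist");T=pose();P=world(i,d,c,W);L=((P-T[:3,3])@T[:3,:3]*1000)
for v in range(236,300,6): print(v,[(u,*np.nan_to_num(L[v,u]).astype(int).tolist()) for u in (244,250,256,262,270,280,290,300,306,312,320)])
```

```text
236 [(244, -1, -26, 15), (250, -1, -22, 14), (256, -1, -18, 15), (262, 8, -12, -11), (270, 11, -7, -20), (280, 11, -1, -20), (290, 10, 3, -17), (300, -1, 11, 14), (306, -1, 15, 15), (312, -1, 19, 15), (320, -2, 25, 16)]
242 [(244, -5, -26, 13), (250, 0, 0, 0), (256, -6, -18, 16), (262, 8, -11, -21), (270, 9, -7, -25), (280, 10, -1, -26), (290, 9, 3, -24), (300, 3, 10, -8), (306, -6, 15, 15), (312, -5, 19, 14), (320, -6, 25, 15)]
248 [(244, -9, -27, 13), (250, -10, -23, 14), (256, 3, -15, -19), (262, 6, -11, -26), (270, 7, -7, -28), (280, 8, -1, -30), (290, 7, 3, -27), (300, 4, 9, -20), (306, -10, 15, 14), (312, -10, 20, 15), (320, -10, 25, 14)]
254 [(244, -14, -27, 14), (250, 10, -16, -42), (256, 10, -13, -43), (262, 10, -10, -42), (270, 4, -7, -29), (280, 4, -1, -29), (290, 4, 3, -28), (300, 2, 9, -24), (306, 10, 11, -43), (312, 11, 13, -44), (320, -15, 25, 16)]
260 [(244, -19, -27, 15), (250, 10, -15, -50), (256, 10, -12, -50), (262, 7, -10, -43), (270, 1, -7, -29), (280, 1, -1, -29), (290, 0, 3, -29), (300, 0, 9, -28), (306, 10, 10, -49), (312, 10, 13, -49), (320, -19, 25, 14)]
26
[... 646 characters left out ...]
-66), (320, 11, 14, -69)]
284 [(244, 11, -15, -73), (250, 10, -13, -72), (256, 10, -10, -73), (262, -3, -10, -47), (270, -38, -9, 15), (280, -13, -1, -28), (290, -38, 4, 15), (300, -38, 12, 15), (306, 5, 9, -64), (312, 10, 11, -72), (320, 10, 14, -71)]
290 [(244, 11, -14, -79), (250, 8, -13, -72), (256, 8, -10, -72), (262, -5, -10, -48), (270, -43, -9, 15), (280, -42, -2, 14), (290, -43, 4, 15), (300, -43, 12, 15), (306, 3, 9, -64), (312, 7, 11, -72), (320, 11, 13, -78)]
296 [(244, 11, -14, -83), (250, 11, -12, -82), (256, 4, -11, -71), (262, -8, -10, -49), (270, -52, -10, 22), (280, -53, -2, 23), (290, -52, 5, 22), (300, -53, 12, 22), (306, 0, 9, -64), (312, 5, 11, -73), (320, 11, 13, -83)]
```

```bash
python3 -c "
from rig import bot;print(bot.grasp_offset)"; python3 -m inch '[[0,0,0,0,0,0,0.06],[0,0,0,0,0,0,0.06],[0,0,0,0,0,0,0.06],[0,0,-0.017,0,0,0,0.06],[0,0,-0.016,0,0,0,0.05],[0,0,0,0,0,0,0.02],[0,0,0,0,0,0,0.02],[0,0,0,0,0,0,0.02]]' 60
```

```text
0.0187
clock: 3.55
position: [0.5425, -0.0476, 0.2345]
orientation: [-0.0, -0.0, 1.0, -0.002]
force: [-1.6, -12.0, -4.0]
opening: 0.0267
grasp_force: 59.2
```

The grip on the knob is real: 59 N at 27 mm opening. The wrist depth shows the finger ends about 35 mm behind the reported TCP, so I'll use that offset from here on.

```bash
python3 -m inch '[[0,-0.0005,0.004,0,0,0,0.02],[0,-0.0005,0.004,0,0,0,0.02],[0,0,0.004,0,0,0,0.02],[0,0,0.0015,0,0,0,0.02],[0,0,0,0,0,0,0.02],[0.003,0,0,0,0,0,0.02],[0.005,0,0,0,0,0,0.02],[0.008,0,0,0,0,0,0.02]]'
```

```text
clock: 4.35
position: [0.558, -0.0478, 0.2475]
orientation: [-0.001, -0.0, 1.0, -0.001]
force: [-1.4, -7.9, -7.5]
opening: 0.0266
grasp_force: 60.9
```

```bash
python3 -m inch '[[0.015,0,0,0,0,0,0.02],[0.018,0,0,0,0,0,0.02],[0.018,0,0,0,0,0,0.02],[0.018,0,0,0,0,0,0.02],[0.018,0,0,0,0,0,0.02],[0.018,0,0,0,0,0,0.02],[0.013,0,0,0,0,0,0.02],[0.004,0,0,0,0,0,0.02]]' && python3 -m inch '[[0.003,0,0,0,0,0,0.02],[0.0015,0,0,0,0,0,0.02],[0,0,0,0,0,0,0.02],[0,0,-0.004,0,0,0,0.02],[0,0,-0.004,0,0,0,0.02],[0,0,-0.004,0,0,0,0.02],[0,0,-0.0015,0,0,0,0.02],[0,0,0,0,0,0,0.02]]'
```

```text
clock: 5.15
position: [0.6809, -0.048, 0.2467]
orientation: [-0.001, -0.0, 1.0, -0.001]
force: [-1.4, -6.4, -7.2]
opening: 0.0269
grasp_force: 60.9
clock: 5.95
position: [0.6824, -0.048, 0.2337]
orientation: [-0.004, -0.0, 1.0, -0.001]
force: [-15.6, -7.3, -1.5]
opening: 0.0267
grasp_force: 61.6
```

```bash
python3 -m inch '[[-0.002,0,0,0,0,0,0.06],[0,0,0,0,0,0,0.06],[0,0,0,0,0,0,0.06],[0,0,0.02,0,0,0,0.06],[0,0,0.04,0,0,0,0.07],[-0.01,0.04,0.01,0,0,0,0.08],[-0.01,0.047,0,0,0,0,0.08],[-0.01,0.047,0,0,0,0,0.08]]' 30 && python3 -m inch '[[-0.01,0.045,0,0,0,0,0.07],[-0.01,0.045,0,0,0,0,0.07],[-0.01,0.04,-0.025,0,0,0,0.07],[-0.01,0.03,-0.035,0,0,0,0.07],[-0.007,0.02,-0.04,0,0,0,0.07],[0,0,-0.04,0,0,0,0.07],[0,0,-0.03,0,0,0,0.07],[0,0,0,0,0,0,0.07]]'
python3 - <<'E'
from h import *
i,d,c,W=cam("wrist");cv2.imwrite("pics/w3.png",i[...,::-1])
T=pose();print(T[:3,3]);P=world(i,d,c,W);g=i.astype(int).sum(2)
m=(g<140)&(P[...,2]>.03)&(P[...,2]<.06)&(abs(P[...,0]-.603)<.03)&(abs(P[...,1]-.266)<.04)
q=P[m];print(len(q),np.percentile(q,[1,50,99],axis=0).round(4))
print(cv2.minAreaRect((q[:,:2]*1000).astype(np.float32)))
i,d,c,W=cam("top");P=world(i,d,c,W);g=i.astype(int).sum(2)
m=(g<130)&(P[...,2]>.262)&(abs(P[...,0]-.682)<.04)&(abs(P[...,1]+.047)<.03);q=P[m];print("knob",len(q),np.percentile(q,[2,50,98],axis=0).round(4))
E
```

```text
clock: 6.75
position: [0.653, 0.0886, 0.305]
orientation: [0.001, -0.0, 1.0, 0.0]
force: [1.1, -0.4, 0.1]
opening: 0.0801
grasp_force: 0.0
clock: 7.55
position: [0.6041, 0.2669, 0.1301]
orientation: [-0.003, -0.001, 1.0, -0.001]
force: [-0.2, 0.2, 1.2]
opening: 0.0702
grasp_force: 0.0
[0.60560342 0.26723859 0.13320287]
800 [[0.594  0.2432 0.0418]
 [0.601  0.264  0.0478]
 [0.6102 0.2849 0.0502]]
((602.2001342773438, 264.08099365234375), (43.83447265625, 16.334426879882812), 87.86780548095703)
knob 173 [[ 0.6713 -0.0555  0.2789]
 [ 0.6798 -0.0441  0.2957]
 [ 0.6923 -0.0339  0.2995]]
```

View pics/w3.png

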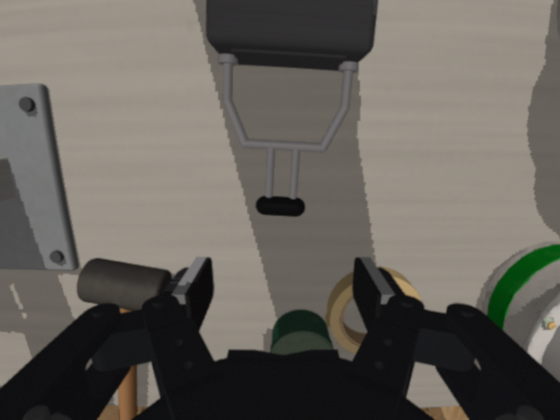

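The wrist view shows the grip at (280,206), clear on both sides. It measures (0.602, 0.264), turned about -2°. The top view puts the knob at x=0.68 with its top at 0.296, so the plunger is down.

```bash
python3 -m inch '[[-0.003,-0.003,-0.03,0,0,-2,0.07],[0,0,-0.035,0,0,0,0.07],[0,0,-0.035,0,0,0,0.07],[0,0,-0.03,0,0,0,0.07],[0,0,-0.018,0,0,0,0.07],[0,0,0,0,0,0,0.03],[0,0,0,0,0,0,0.03],[0,0,0,0,0,0,0.03]]' 30
```

```text
clock: 8.45
position: [0.6043, 0.2646, -0.0119]
orientation: [0.001, 0.017, 1.0, 0.0]
force: [1.1, -0.7, 0.2]
opening: 0.0439
grasp_force: 30.6
```

```bash
python3 -m inch '[[-0.004,0,0.015,0,0,0,0.03],[-0.007,0,0.018,0,0,0,0.03],[-0.009,0,0.017,0,0,0,0.03],[-0.010,0.0005,0.0155,0,0,0,0.03],[-0.012,0.0005,0.0145,0,0,0,0.03],[-0.013,0.0005,0.013,0,0,0,0.03],[-0.0145,0.0005,0.012,0,0,0,0.03],[-0.0155,0.0005,0.010,0,0,0,0.03]]' && python3 -m inch '[[-0.017,0.0005,0.009,0,0,0,0.03],[-0.018,0.0005,0.007,0,0,0,0.03],[-0.018,0.0005,0.006,0,0,0,0.03],[-0.018,0.0005,0.005,0,0,0,0.03],[-0.019,0.0005,0.003,0,0,0,0.03],[-0.019,0.0005,0.003,0,0,0,0.03],[-0.012,0.0005,0.003,0,0,0,0.03],[-0.009,0,0,0,0,0,0.03]]'
python3 - <<'E'
from h import *
i,d,c,W=cam("side");cv2.imwrite("pics/s2.png",i[...,::-1])
E
```

```text
clock: 9.25
position: [0.5179, 0.267, 0.1037]
orientation: [0.001, 0.017, 1.0, 0.001]
force: [-0.2, 0.4, -0.9]
opening: 0.0435
grasp_force: 30.7
clock: 10.05
position: [0.3874, 0.2704, 0.1381]
orientation: [0.001, 0.017, 1.0, 0.0]
force: [0.3, 0.0, -4.1]
opening: 0.043
grasp_force: 31.2
```

View pics/s2.png

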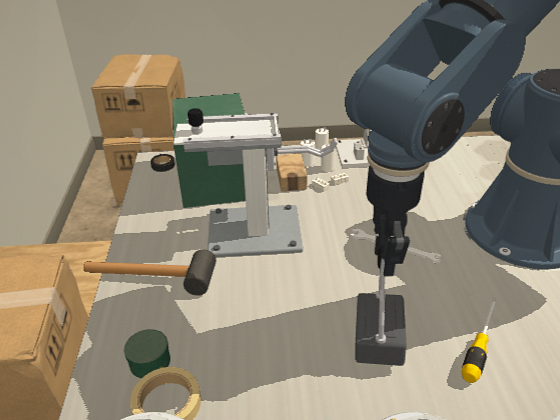

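The load hangs upright from the grip, with its block at (380,328) just above the bench. I'll lower it.

```bash
python3 -m inch '[[0,0,0,0,0,0,0.03],[0,0,0,0,0,0,0.03],[0,0,0,0,0,0,0.03],[0,0,-0.004,0,0,0,0.03],[0,0,-0.004,0,0,0,0.03],[0,0,-0.003,0,0,0,0.03],[0,0,-0.002,0,0,0,0.03],[0,0,0,0,0,0,0.03]]'
```

```text
clock: 10.9
position: [0.391, 0.2733, 0.1269]
orientation: [0.004, 0.017, 1.0, 0.003]
force: [-2.2, 10.2, 21.1]
opening: 0.043
grasp_force: 31.2
```

```bash
python3 -m inch '[[0,0,-0.001,0,0,0,0.03],[0,0,-0.001,0,0,0,0.03],[0,0,-0.001,0,0,0,0.03],[0,0,0,0,0,0,0.03],[0,0,0,0,0,0,0.03],[0,0,0,0,0,0,0.03],[0,0,0,0,0,0,0.03],[0,0,0,0,0,0,0.03]]'
```

```text
clock: 11.7
position: [0.3926, 0.275, 0.1259]
orientation: [0.006, 0.017, 1.0, 0.005]
force: [-4.4, 16.3, 37.6]
opening: 0.043
grasp_force: 31.8
```

```bash
python3 -m inch '[[0,0,0.002,0,0,0,0.03],[0,0,0.002,0,0,0,0.03],[0,0,0.001,0,0,0,0.03],[0,0,0,0,0,0,0.03],[0,0,0,0,0,0,0.03],[0,0,0,0,0,0,0.03],[0,0,0,0,0,0,0.03],[0,0,0,0,0,0,0.03]]'
python3 - <<'E'
from h import *
i,d,c,W=cam("side");cv2.imwrite("pics/s3.png",cv2.resize(i[180:400,280:520,::-1],(654,600),interpolation=cv2.INTER_CUBIC))
E
```

```text
clock: 12.5
position: [0.388, 0.2702, 0.1258]
orientation: [-0.0, 0.017, 1.0, -0.0]
force: [-0.9, 1.1, -5.2]
opening: 0.0435
grasp_force: 31.1
```

View pics/s3.png

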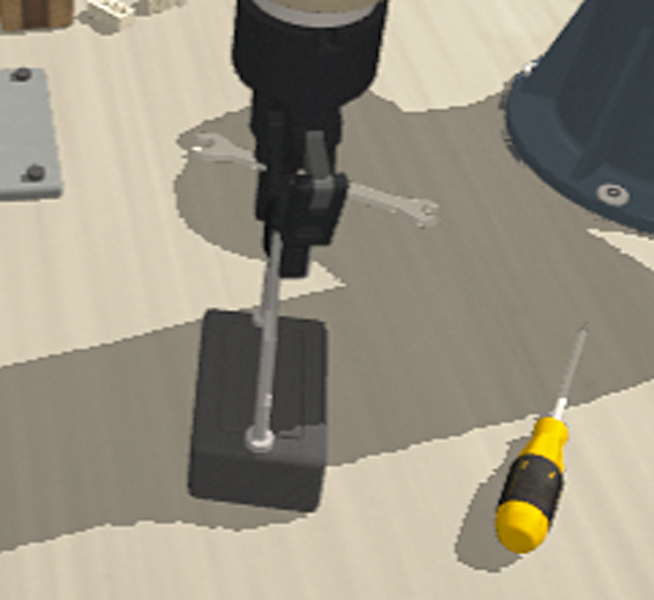

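The load hangs about 3 mm above the bench with slight residual tilt. Its block is at (260,410) in the crop. I'll lower it just to contact and release.

```bash
python3 -m inch '[[0,0,-0.001,0,0,0,0.03],[0,0,-0.001,0,0,0,0.03],[0,0,-0.0005,0,0,0,0.03],[0,0,0,0,0,0,0.03],[0,0,0,0,0,0,0.03],[0,0,0,0,0,0,0.03],[0,0,0,0,0,0,0.03],[0,0,0,0,0,0,0.03]]' 20
```

```text
clock: 13.35
position: [0.3886, 0.2703, 0.125]
orientation: [0.001, 0.017, 1.0, 0.0]
force: [-6.0, -4.4, 15.8]
opening: 0.0426
grasp_force: 32.2
```

Contact. Opening the fingers.

```bash
python3 -m inch '[[0,0,0,0,0,0,0.047],[0,0,0,0,0,0,0.052],[0,0,0,0,0,0,0.06],[0,0,0,0,0,0,0.06],[0,0,0,0,0,0,0.06],[0,0,0,0,0,0,0.06],[0,0,0,0,0,0,0.06],[0,0,0,0,0,0,0.06]]'
python3 - <<'E'
from h import *
print(pose()[:3,3])
i,d,c,W=cam("wrist");np.savez("w4.npz",i=i,d=d,P=world(i,d,c,W));cv2.imwrite("pics/w4.png",i[...,::-1])
i,d,c,W=cam("side");P=world(i,d,c,W);g=i.astype(int).sum(2)
m=(g<260)&(abs(P[...,0]-.39)<.06)&(abs(P[...,1]-.27)<.08)&(P[...,2]>.04)&(P[...,2]<.06)
q=P[m];print(len(q),np.percentile(q,[2,50,98],axis=0).round(4));A=np.c_[q[:,:2],np.ones(len(q))];s=np.linalg.lstsq(A,q[:,2],rcond=None)[0];print("slope",s)
E
```

```text
clock: 14.15
position: [0.3881, 0.2703, 0.1235]
orientation: [-0.0, 0.017, 1.0, -0.0]
force: [-0.3, -0.2, -0.1]
opening: 0.0598
grasp_force: 0.0
[0.38811797 0.27025918 0.12347063]
2084 [[0.3452 0.2157 0.0421]
 [0.3957 0.2766 0.0508]
 [0.4337 0.3328 0.0544]]
slope [-0.00706062 -0.02688892  0.06056952]
```

View pics/w4.png

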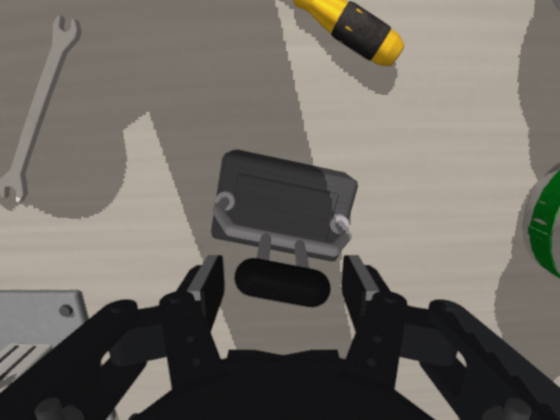

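The load stands upright with its grip at (282,282) between the open fingers, and it has turned about 10° in yaw. I'll measure that from this picture.

Run:
```python
from h import *
z=np.load("w4.npz");P=z["P"];i=z["i"];g=i.astype(int).sum(2)
m=np.zeros(g.shape,bool);m[250:312,228:336]=1;m&=(g<120)&(P[...,2]>.15)&(P[...,2]<.2)
n,lab,st,ce=cv2.connectedComponentsWithStats(m.astype(np.uint8));k=1+st[1:,4].argmax();q=P[lab==k]
print(len(q),np.percentile(q,[1,50,99],axis=0).round(4));print(cv2.minAreaRect((q[:,:2]*1000).astype(np.float32)))
T=pose();print((T[:3,:3]@[0,1,0]).round(3))
m=np.zeros(g.shape,bool);m[145:260,205:362]=1;m&=(P[...,2]>.035)&(P[...,2]<.06);q=P[m];print(cv2.minAreaRect((q[:,:2]*1000).astype(np.float32)),np.median(q[:,2]))
```

```text
3247 [[0.3761 0.2496 0.1741]
 [0.3841 0.2697 0.1825]
 [0.3955 0.29   0.1851]]
((386.2082824707031, 269.77154541015625), (43.8242073059082, 15.604310989379883), 75.06803894042969)
[ 0.034  0.999 -0.   ]
((387.7247619628906, 269.6691589355469), (120.54512786865234, 80.19371795654297), 75.95564270019531) 0.05144033081076915
```

```bash
python3 -m inch '[[-0.001,-0.0005,-0.001,0,0,-6,0.06],[-0.001,0,-0.001,0,0,-6.3,0.06],[0,0,-0.001,0,0,0,0.06],[0,0,0,0,0,0,0.03],[0,0,0,0,0,0,0.03],[0,0,0,0,0,0,0.03],[0,0,0,0,0,0,0.03],[0,0,0,0,0,0,0.03]]' 35
```

```text
clock: 15.05
position: [0.3863, 0.2699, 0.1207]
orientation: [0.0, 0.124, 0.992, 0.0]
force: [0.0, 1.4, 3.4]
opening: 0.0433
grasp_force: 35.2
```

```bash
python3 -m inch '[[0,0,0.008,0,0,1,0.03],[0,0,0.015,0,0,2,0.03],[-0.002,0,0.02,0,0,2,0.03],[-0.004,0,0.025,0,0,2,0.03],[-0.004,-0.005,0.025,0,0,2,0.03],[-0.005,-0.01,0.02,0,0,2,0.03],[-0.005,-0.02,0.012,0,0,2,0.03],[-0.004,-0.03,0.005,0,0,1.2,0.03]]' && python3 -m inch '[[-0.002,-0.035,0,0,0,0,0.03],[0,-0.035,0,0,0,0,0.03],[0,-0.035,0,0,0,0,0.03],[0,-0.035,0,0,0,0,0.03],[0,-0.035,0,0,0,0,0.03],[0,-0.03,0,0,0,0,0.03],[0,-0.025,0,0,0,0,0.03],[0,-0.015,0,0,0,0,0.03]]'
```

```text
clock: 15.85
position: [0.3617, 0.2046, 0.2514]
orientation: [0.0, -0.002, 1.0, 0.0]
force: [0.9, 0.3, -4.7]
opening: 0.0435
grasp_force: 36.7
clock: 16.65
position: [0.3593, -0.0418, 0.2504]
orientation: [-0.001, 0.001, 1.0, -0.0]
force: [0.8, 0.6, -4.0]
opening: 0.0437
grasp_force: 36.8
```

Run:
```python
from h import *
print(pose()[:3,3])
i,d,c,W=cam("side");P=world(i,d,c,W);np.savez("s5.npz",i=i,P=P)
a=cv2.resize(i[60:240,220:420,::-1],(600,540)) if 0 else cv2.resize(i[80:250,250:410,::-1],(480,510),interpolation=cv2.INTER_CUBIC)
t,dt,ct,Wt=cam("top");Pt=world(t,dt,ct,Wt);np.savez("t5.npz",i=t,P=Pt)
b=cv2.resize(t[200:370,330:430,::-1],(300,510),interpolation=cv2.INTER_CUBIC)
cv2.imwrite("pics/c5.png",np.hstack([a,b]))
V=np.linalg.inv(W)
def proj(p,W,c):
    q=np.linalg.inv(W)@np.r_[p,1];return (c["fx"]*q[0]/-q[2]+c["cx"]).round(1),(c["fy"]*-q[1]/-q[2]+c["cy"]).round(1)
for n,p in dict(seat=(.446,-.048,.2),tip=(.416,-.048,.222),cb=(.359,-.042,.2504+.0545-.055),grip=(.359,-.042,.305)).items():
    print(n,proj(p,W,c),proj(p,Wt,ct))
for box,n in (((290,130,345,170),"hook"),):
    q=P[box[1]:box[3],box[0]:box[2]].reshape(-1,3);q=q[(q[:,2]>.17)&(q[:,2]<.24)&(abs(q[:,1]+.048)<.03)]
    print(n,len(q),np.percentile(q,[1,50,99],axis=0).round(4))
    for x0 in np.arange(.40,.56,.01):
        k=q[(q[:,0]>=x0)&(q[:,0]<x0+.01)]
        if len(k): print(round(x0,3),len(k),"z",k[:,2].min().round(3),k[:,2].max().round(3),"y",np.percentile(k[:,1],[5,95]).round(3))
```

```text
[ 0.3593108  -0.04176384  0.25037078]
seat (np.float64(320.1), np.float64(149.5)) (np.float64(382.8), np.float64(259.6))
tip (np.float64(335.5), np.float64(139.0)) (np.float64(387.5), np.float64(274.1))
cb (np.float64(365.8), np.float64(126.4)) (np.float64(391.6), np.float64(305.4))
grip (np.float64(368.1), np.float64(99.9)) (np.float64(401.1), np.float64(303.0))
hook 407 [[ 0.3946 -0.0727  0.1739]
 [ 0.4494 -0.0424  0.2029]
 [ 0.5061 -0.0343  0.2219]]
0.4 1 z 0.172 0.172 y [-0.038 -0.038]
0.41 34 z 0.203 0.224 y [-0.053 -0.037]
0.42 52 z 0.198 0.219 y [-0.054 -0.037]
0.43 40 z 0.193 0.203 y [-0.055 -0.036]
0.44 37 z 0.19 0.199 y [-0.054 -0.037]
0.45 35 z 0.189 0.202 y [-0.053 -0.037]
0.46 35 z 0.195 0.207 y [-0.055 -0.037]
0.47 37 z 0.2 0.208 y [-0.054 -0.037]
0.48 34 z 0.201 0.208 y [-0.055 -0.037]
0.49 33 z 0.201 0.207 y [-0.055 -0.038]
0.5 27 z 0.202 0.209 y [-0.055 -0.037]
```

View pics/c5.png

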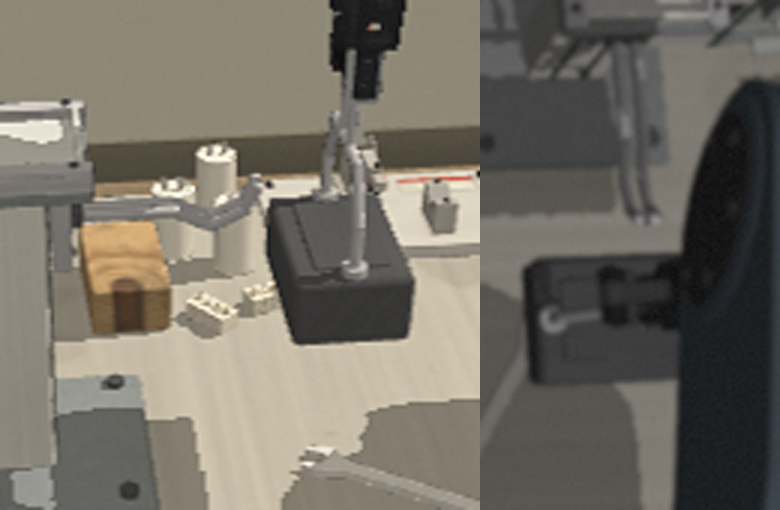

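The left crop shows the hook's V at about (210,215) and its tip at (262,182). The load hangs upright in front with its near leg from (352,150) to (355,268). The right crop shows the hook loop at (635,150–215), in line ahead of the load. I'll check the load's pitch and crossbar from the saved depth.

Run:
```python
from h import *
z=np.load("s5.npz");P=z["P"]
q=P[120:200,345:390].reshape(-1,3);q=q[np.isfinite(q).all(1)]
k=q[(q[:,1]>-.05)&(q[:,1]<.02)&(q[:,2]>.175)&(q[:,2]<.27)&(abs(q[:,0]-.36)<.03)]
for z0 in np.arange(.175,.27,.01):
    j=k[(k[:,2]>=z0)&(k[:,2]<z0+.01)]
    if len(j): print(round(z0,3),len(j),"x",np.percentile(j[:,0],[5,50,95]).round(3),"y",np.percentile(j[:,1],[5,50,95]).round(3))
b=q[(abs(q[:,1]+.042)<.07)&(q[:,2]<.19)&(q[:,2]>.15)&(abs(q[:,0]-.36)<.06)]
A=np.c_[b[:,:2],np.ones(len(b))];print(len(b),np.percentile(b,[1,50,99],axis=0).round(3))
t=np.load("t5.npz")["P"][275:330,340:398].reshape(-1,3);t=t[(t[:,2]>.15)&(t[:,2]<.19)];A=np.c_[t[:,:2],np.ones(len(t))];print(len(t),np.percentile(t,[1,50,99],axis=0).round(3),np.linalg.lstsq(A,t[:,2],rcond=None)[0])
```

```text
0.175 551 x [0.333 0.364 0.387] y [-0.046 -0.009  0.018]
0.185 37 x [0.353 0.361 0.367] y [-0.003  0.012  0.017]
0.195 18 x [0.358 0.361 0.363] y [0.008 0.013 0.015]
0.205 22 x [0.356 0.361 0.363] y [0.008 0.011 0.015]
0.215 22 x [0.357 0.359 0.363] y [0.006 0.01  0.013]
0.225 24 x [0.356 0.361 0.363] y [0.002 0.005 0.009]
0.235 32 x [0.356 0.361 0.364] y [-0.004 -0.001  0.003]
0.245 60 x [0.357 0.362 0.364] y [-0.048 -0.012 -0.001]
0.255 21 x [0.359 0.361 0.364] y [-0.048 -0.027 -0.024]
0.265 8 x [0.358 0.36  0.363] y [-0.031 -0.027 -0.026]
1579 [[ 0.322 -0.094  0.151]
 [ 0.364 -0.001  0.18 ]
 [ 0.399  0.022  0.187]]
1535 [[ 0.322 -0.07   0.153]
 [ 0.351 -0.014  0.181]
 [ 0.402  0.018  0.186]] [ 0.0020997  -0.05987561  0.17767997]
```

```bash
python3 -m inch '[[0.001,-0.002,0.002,0,0,0,0.03],[0.003,-0.002,0.001,0,0,0,0.03],[0.005,-0.001,0,0,0,0,0.03],[0.007,0,0,0,0,0,0.03],[0.008,0,0,0,0,0,0.03],[0.009,0,0,0,0,0,0.03],[0.009,0,0,0,0,0,0.03],[0.009,0,0,0,0,0,0.03]]' && python3 -m inch '[[0.009,0,0,0,0,0,0.03],[0.008,0,0,0,0,0,0.03],[0.007,0,0,0,0,0,0.03],[0.005,0,0,0,0,0,0.03],[0.003,0,0,0,0,0,0.03],[0.002,0,0,0,0,0,0.03],[0.001,0,0,0,0,0,0.03],[0,0,0,0,0,0,0.03]]'
python3 - <<'E'
from h import *
print(pose()[:3,3],status.read_state()["force"])
i,d,c,W=cam("side");P=world(i,d,c,W)
q=P[90:170,290:350].reshape(-1,3)
for z0 in np.arange(.19,.27,.01):
    j=q[(q[:,2]>=z0)&(q[:,2]<z0+.01)&(abs(q[:,0]-.446)<.02)&(q[:,1]>-.034)&(q[:,1]<.01)]
    if len(j): print(round(z0,3),len(j),"x",np.percentile(j[:,0],[5,50,95]).round(3),"y",np.percentile(j[:,1],[5,50,95]).round(3))
E
```

```text
clock: 17.55
position: [0.412, -0.0452, 0.2534]
orientation: [-0.0, 0.0, 1.0, 0.0]
force: [-0.5, -0.7, -4.5]
opening: 0.0434
grasp_force: 37.0
clock: 18.35
position: [0.4461, -0.0453, 0.2535]
orientation: [-0.0, 0.0, 1.0, -0.0]
force: [0.3, -0.0, -5.5]
opening: 0.0435
grasp_force: 37.0
[ 0.44606195 -0.04525718  0.25351268] [ 0.34486467 -0.00861527 -5.48653103]
0.19 17 x [0.443 0.448 0.452] y [0.004 0.007 0.009]
0.2 15 x [0.444 0.446 0.45 ] y [0.007 0.008 0.009]
0.21 16 x [0.444 0.447 0.45 ] y [0.006 0.008 0.009]
0.22 22 x [0.444 0.447 0.45 ] y [0.003 0.007 0.01 ]
0.23 27 x [0.444 0.448 0.45 ] y [-0.004  0.002  0.006]
0.24 28 x [0.443 0.448 0.451] y [-0.008 -0.003  0.002]
0.25 46 x [0.444 0.447 0.451] y [-0.031 -0.014 -0.003]
0.26 18 x [0.445 0.448 0.45 ] y [-0.032 -0.031 -0.028]
0.27 14 x [0.444 0.447 0.449] y [-0.033 -0.031 -0.029]
```

```bash
python3 -m inch '[[0,-0.001,-0.003,0,0,0,0.03],[0,0,-0.006,0,0,0,0.03],[0,0,-0.008,0,0,0,0.03],[0,0,-0.008,0,0,0,0.03],[0,0,-0.007,0,0,0,0.03],[0,0,-0.006,0,0,0,0.03],[0,0,-0.005,0,0,0,0.03],[0,0,-0.003,0,0,0,0.03]]' && python3 -m inch '[[0,0,-0.003,0,0,0,0.03],[0,0,-0.003,0,0,0,0.03],[0,0,-0.003,0,0,0,0.03],[0,0,-0.003,0,0,0,0.03],[0,0,-0.003,0,0,0,0.03],[0,0,-0.003,0,0,0,0.03],[0,0,-0.002,0,0,0,0.03],[0,0,-0.001,0,0,0,0.03]]'
```

```text
clock: 19.2
position: [0.446, -0.0462, 0.207]
orientation: [-0.0, 0.0, 1.0, 0.0]
force: [-0.2, 0.5, -4.5]
opening: 0.0434
grasp_force: 37.0
clock: 20.0
position: [0.4462, -0.0463, 0.1864]
orientation: [0.0, 0.0, 1.0, -0.0]
force: [0.1, 0.1, -2.2]
opening: 0.043
grasp_force: 37.1
```

```bash
python3 -m inch '[[0,0,-0.002,0,0,0,0.03],[0,0,-0.002,0,0,0,0.03],[0,0,-0.002,0,0,0,0.03],[0,0,-0.002,0,0,0,0.03],[0,0,-0.001,0,0,0,0.03],[0,0,-0.001,0,0,0,0.03],[0,0,0,0,0,0,0.03],[0,0,0,0,0,0,0.03]]'
python3 - <<'E'
from h import *
f=[]
i,d,c,W=cam("side");P=world(i,d,c,W)
for _ in range(4): f.append(status.read_state()["force"]); imaging.read_camera("side")
print(np.mean(f,axis=0))
q=P[110:200,280:345].reshape(-1,3);q=q[(abs(q[:,1]+.046)<.014)]
for x0 in (.41,.42,.48,.49,.50):
    k=q[(q[:,0]>=x0)&(q[:,0]<x0+.01)&(q[:,2]>.14)&(q[:,2]<.24)]
    if len(k): print(x0,len(k),np.percentile(k[:,2],[2,50,98]).round(3))
E
```

```text
clock: 20.8
position: [0.4462, -0.0463, 0.1766]
orientation: [0.0, 0.0, 1.0, -0.0]
force: [-1.0, 0.6, -0.6]
opening: 0.0434
grasp_force: 37.2
[-0.07439326 -0.38269588 -0.18398926]
0.41 32 [0.185 0.196 0.199]
0.42 54 [0.175 0.182 0.194]
0.48 35 [0.178 0.182 0.185]
0.49 35 [0.176 0.181 0.184]
0.5 34 [0.177 0.182 0.185]
```

```bash
python3 -m inch '[[0,0,-0.001,0,0,0,0.03],[0,0,0,0,0,0,0.03],[0,0,0,0,0,0,0.03],[0,0,0,0,0,0,0.046],[0,0,0,0,0,0,0.05],[0,0,0,0,0,0,0.06],[0,0,0,0,0,0,0.07],[0,0,0,0,0,0,0.07]]' 20 && python3 -m inch '[[0,0,0,0,0,0,0.07],[0,0,0,0,0,0,0.07],[0,0,0.005,0,0,0,0.07],[0,0,0.015,0,0,0,0.07],[0,0,0.03,0,0,0,0.07],[0,0,0.04,0,0,0,0.07],[0,0,0.04,0,0,0,0.07],[0,0,0.02,0,0,0,0.07]]' && python3 -m inch '[[0,0,0,0,0,0,0.07],[0,0,0,0,0,0,0.07],[0,0,0,0,0,0,0.07],[0,0,0,0,0,0,0.07],[0,0,0,0,0,0,0.07],[0,0,0,0,0,0,0.07],[0,0,0,0,0,0,0.07],[0,0,0,0,0,0,0.07]]'
cat > mot.py <<'E'
from h import *
p=None
for k in range(8):
    i,d,c,W=cam("side");P=world(i,d,c,W)
    q=P[110:200,280:345].reshape(-1,3);q=q[(abs(q[:,1]+.046)<.014)];t=q[(q[:,0]>=.485)&(q[:,0]<.505)&(q[:,2]>.14)&(q[:,2]<.24)]
    g=i.astype(int).sum(2);m=np.zeros_like(g);m[170:260,270:380]=g[170:260,270:380]<240;v,u=np.nonzero(m)
    print(status.read_state()["clock"],np.median(t[:,2]).round(4),u.mean().round(2),v.mean().round(2),None if p is None else abs(i.astype(int)-p)[100:260,270:380].mean().round(2));p=i.astype(int)
q=P[90:200,290:350].reshape(-1,3)
for z0 in np.arange(.16,.26,.02):
    j=q[(q[:,2]>=z0)&(q[:,2]<z0+.01)&(abs(q[:,0]-.446)<.03)&(q[:,1]>-.034)&(q[:,1]<.012)]
    if len(j): print(z0.round(3),len(j),"x",np.median(j[:,0]).round(3),"y",np.median(j[:,1]).round(3))
cv2.imwrite("pics/last.png",i[...,::-1])
E
python3 mot.py
```

```text
clock: 21.85
position: [0.4461, -0.0463, 0.1755]
orientation: [0.0, 0.0, 1.0, -0.0]
force: [0.1, 0.4, 0.3]
opening: 0.0701
grasp_force: 0.0
clock: 22.65
position: [0.4468, -0.0464, 0.3292]
orientation: [0.002, 0.0, 1.0, -0.0]
force: [0.2, 0.1, -1.2]
opening: 0.07
grasp_force: 0.0
clock: 23.45
position: [0.4461, -0.0463, 0.3254]
orientation: [-0.0, 0.0, 1.0, 0.0]
force: [-0.0, 0.1, 0.6]
opening: 0.0699
grasp_force: 0.0
23.5 0.1779 310.82 207.74 None
23.55 0.1779 310.74 207.68 0.85
23.6 0.1782 310.75 207.7 0.85
23.65 0.1783 310.83 207.7 0.85
23.7 0.1783 310.82 207.69 0.85
23.75 0.1783 310.83 207.73 0.84
23.8 0.1779 310.82 207.7 0.86
23.85 0.1782 310.8 207.72 0.85
0.16 24 x 0.449 y -0.005
0.18 12 x 0.447 y -0.032
0.2 14 x 0.447 y -0.03
0.22 32 x 0.446 y -0.025
```

The hook has sunk about 27 mm. The load hangs upright and its image has not moved over 0.35 s, so I'm handing in.

```bash
python3 -m inch '[[0,0,0,0,0,0,0.07],[0,0,0,0,0,0,0.07],[0,0,0,0,0,0,0.07],[0,0,0,0,0,0,0.07],[0,0,0,0,0,0,0.07],[0,0,0,0,0,0,0.07],[0,0,0,0,0,0,0.07],[0,0,0,0,0,0,0.07]]' && python3 -c "
from rig import bot;print(bot.sign_off())"
```

```text
clock: 24.65
position: [0.4461, -0.0463, 0.3255]
orientation: [-0.0, 0.0, 1.0, 0.0]
force: [0.8, -0.3, 0.5]
opening: 0.0699
grasp_force: 0.0
the job is handed in; nothing more can be done
None
```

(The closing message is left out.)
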